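# Clamp the gluing jig's slide tray with its draw latch

### The job

Shut the gluing jig so the mahogany base can set: push the grooved tray home against its rubber seal, lay the draw latch's wire loop over the brass keeper, then swing the red-tipped lever over past centre and press it right down until it rests on its rubber stop. The latch is light, so feel your way and never push on any part of the jig with more than 25 N; leave the figurines, jar and brush around it where they stand, and let go when done.

Things in the scene. Friction and masses are not known exactly. Their poses are not given: they have to be found in the camera images.
- jig: The gluing jig, fixed to the table: plywood plate 430 x 130 x 12 mm, two brass runners. Origin at table height on the middle line, below the resting seal's face. Offsets in these entries are in mm in its frame: +x is the way the tray is pushed home, +y left of that, z up. Green latch deck at x 22 to 130, y -50 to 50, top z 36, with two steel cheeks (top z 62) beside the lever's pivot.
- seal_face (a point): Middle of the black rubber seal's face (jig x 0, z 33 at rest; z 20 to 46), which the tray's rear meets. It gives about 2.5 N per mm, at most 10 mm; clamped, the tray stands 2.5 to 5.5 mm into it.
- tray: Slide tray of light wood, moving along the jig's x (friction 1 N, about 0.5 kg), starting 45 to 85 mm out. Jig axes; its origin falls on the jig's origin when it just touches the seal. In its frame: grooved floor x -168 to -55, top z 32, with a glued-in mahogany base (72 across, top z 61) at x -120; rear block x -55 to 0, y -45 to 45, top z 46, carrying the keeper.
- tray_front (a point): Middle of the outer face of the tray's flat wooden front panel (100 wide along y, z 16 to 58, 12 thick; tray frame x -180): push here along the jig's +x.
- keeper (a point): Top middle of the brass keeper's lip, 69 mm above the table. In the tray's frame: post x -24 to -18, y -8 to 8; lip x -29 to -18, z 65 to 69, so it overhangs the post by 5 towards -x. The hook bar must go down clear of the lip (bar centre below x -32) and is then caught against the post's -x face, under the lip.
- lever: Steel lever with red end: flat bar 22 wide (y), 6 thick. Origin on its pivot axle (along y, at jig x 45, z 56); its z runs up the bar, which ends at 70. It starts leaning 0.35 to 0.6 rad from upright towards the tray (-x) and closes by swinging over the top to +x until roughly level (0.3 rad above to 0.14 below). Its stiff hinge (0.12 N m) stays where left, no snap; 3 to 6 N near the end moves it: meet it slowly.
- lever_end (a point): Middle of the lever's end edge on the face towards the tray (lever frame x -3, z 70): that face, which becomes the upper one, is the one to push.
- bail: Wire loop of the draw latch. Origin on the cross pin through the lever (lever frame x 6, z 16) on which it swings; its -x runs from the pin towards the hook bar. Two 4.4 mm wires at y -16 and 16, 83 long, joined by the hook bar. It starts standing steeply up, 1.15 to 1.5 rad above level, held by hinge friction (0.018 N m); tipped towards the keeper to below about 0.9 rad it sinks down slowly by its own weight (50 g).
- hook_bar (a point): Centre of the hook bar, a 6 mm round bar along y, 32 long, 83 mm from the cross pin. Lying hooked on the tray's rear block its centre is 49 mm above the table.
- bail_tab (a point): Middle of the upper face of the yellow thumb tab beyond the hook bar (22 long, 32 wide, 3 thick; 97 mm from the cross pin, 5.5 above the wires): tip it towards the tray with light pushes here or on the bar, and see that the bar ends below the lip (no need to press it onto the wood).
- stop_block: Dark steel block on the deck (26 x 34 x 6 mm, origin under its centre at jig x 90, z 36) carrying the round black rubber stop (18 across) on a brass screw. The screw is set differently from day to day and is not measured: the rubber's top lies 47 to 66 mm above the table. The rubber is stiff (14 N per mm), so press the lever down by feel.
- lighthouse: White ceramic lighthouse with red bands, 110 tall, 54 across; bystander, origin under its centre.
- skater: Silver metal skater on a round foot, 89 tall, 54 across the arms; bystander, origin under its centre.
- pinecone_a: Green glass pine cone, 56 tall, 48 across; bystander, origin under its centre.
- pinecone_b: The other green glass pine cone, alike; bystander.
- globe_base: Spare mahogany globe base, 76 across, 30 tall; bystander, origin under its centre.
- glue_jar: Closed glue jar, 52 across, 70 tall; bystander, origin under its centre.
- brush: Brush lying flat, 170 long; bystander.

How it is judged:
By the outcome, as a careful person would: the job done as asked, in the order asked, and still so for the second after the job is handed in, with the robot touching nothing.
It also fails if it takes over 72 s, if anything falls off the work surface, if the arm or the gripper's body presses on something with over 40 N, if the wrist force passes 120 N, or if a joint passes its speed limit or range.

### The arm

A 6-joint arm with a two-finger parallel gripper is mounted at the origin on the work surface. World frame = base frame: x ahead of the robot, y to its left, z up, the work surface at z = 0. Lengths are in m, angles in rad, forces in N, time in s.
With the tool pointing down it reaches from about 0.35 to 0.775 m from the base axis. Payload 7.3 kg.
Tool frame: the origin (TCP) lies midway between the tips of the shut fingers; the grasp point (between the pads) lies 19 mm behind it; z points along the fingers, y is the line along which they close (so a half turn about z gives the same grasp; the last joint's range is limited). The gripper opens to 92 mm and grips with 3 to 60 N. Pads are 19 mm wide; open, the fingers measure 130 mm over their backs; the gripper's body (75 mm by 190 mm) begins 47 mm behind the grasp point.
Start: joints at [-1.26, 0.342, 1.524, -0, 1.275, -0.146], TCP at [0.232, -0.471, 0.227] pointing down, gripper open.
Joint ranges: [-2.53, 2.53], [-0.77, 2.02], [0.04, 2.7], [-1, 4.14], [0.28, 2.66], [-3.11, 3.11]. Speed limits (rad/s): [2.57, 2.57, 3.14, 3.14, 3.14, 3.14].

### API

Orientations are given as a 3x3 rotation matrix whose columns are the frame's x, y, z axes.
In Python, from cell import monitor, eyes, manip, nets gives the robot as it stands.
- The arm moves only by the shell command python3 -m pendant 'ROWS' [FORCE]. ROWS is JSON, a list of rows, each a list of 3 entries, a list of its own where there are three numbers: the opening, from -1 (shut) to 1 (fully open), then the shift along the tool's x, y, z as a fraction of full scale, then the turn about the tool's z as a fraction of full scale. In form: [[fingers, [dx, dy, dz], yaw], ...]. A call has 1 to 10 rows; each row is the pose to reach, as a shift and turn from the pose commanded when the call began, along the tool's axes at that moment, turning the shorter way round; what a row does not reach only later rows make up. Full scale, the value 1, is 0.4 m for a shift and 180 degrees for a turn. A row lasts 1/8 s, in which the tool goes at most 62.5 mm and 10.7 degrees, less where a joint would pass 70% of its speed; a pose out of reach is approached as far as the arm can. A call with a number of a shift or a turn outside -1 to 1 is refused whole. A call with a gripper value outside its range is refused whole. The fingers move at their own pace and stop on an object; FORCE is the grip in N (left out, the last holds). Time passes only in rows, so rows that repeat a pose let the fingers close. It gives the time, the measured TCP pose, the force, the opening and the grip force at its end, in the units of the state.
- monitor.get_obs(): the state, without advancing time (a new reading comes with each control period).
- eyes.grab_frame(name): name is "side" or "top"; returns (picture, depth): 480x640x3 uint8, red, green, blue; 480x640 float32, m along the optical axis (not along the pixel's ray), 0 where there is no reading.
- eyes.camera_model(name): a dict with "fx", "fy", "cx", "cy" (pixels), "dist" ([k1, k2, p1, p2, k3] as OpenCV has them; the pictures are not rectified), "rvec" (rotation vector, rad) and "tvec" (3), from world to camera coordinates, as OpenCV has them. Camera axes: x right, y down, z forward; pixel columns grow to the right and rows downward; lengths in m; the calibration is good to about 2 mm. A picture is of the moment at which its call begins. camera_model takes no time and is no camera call.
- manip.job_done(): hands the job in; it is judged then, once.
Trained networks look in the newest picture that a camera, given by its name, has taken for a name from the list of things; names that differ only in an ending like _2 or _b are one class to them, and where a whole thing is asked for, a point or a joint stands for the part that bears it (a point fixed in the world has none). Each returns a list of dicts, best first, with "conf" (0 to 1); they miss things now and then, are a little off and sometimes report something else, mostly with a low value. They report only what shows in the picture. A call takes as long as a camera call.
- nets.search_frame(camera, name): "at" ([x, y, z] in m, in world coordinates, good to about 4 mm: the middle of the surface that is visible of it).
- nets.trace(camera, name): "region" (480x640 bool, what is visible of it).
- nets.pinpoint(camera, name): "at" ([x, y, z] in m, in world coordinates, good to about 4 mm: a listed point, or the origin of a listed thing).
The state is a dict: "t": time; "joint_positions": joint angles; "joint_velocities": joint speeds; "joint_efforts": joint torques, N m; "tcp_pos": TCP position; "eef_rot": TCP orientation; "contact_force": force on the tool from outside, world axes, zero at the start; "ft_torque": the same for the moment, N m; "finger_gap": opening from 0.0 (shut) to 1.0 (fully open); "gripper_force": force on a finger pad.
Only numpy, scipy, OpenCV 4.12 (cv2) and the standard library are available. Lean on these libraries where they do the work, as an engineer would, in place of code of your own. Each camera call takes 0.05 s, during which the arm holds its last target. There are 200 camera calls.

## Working session

There is one attempt and no reset: what is moved stays moved. The work goes in short steps, Python scripts to look and compute and a shell command to move; the robot and the scene stay as the last step left them, time stands still between calls to the robot, and variables do not carry over. Pictures are saved under pics/ and viewed, at most 10 in all, crops included, and the job is handed in when it is done.

```bash
mkdir -p pics; ls; python3 - <<'E'
from cell import monitor, eyes, manip, nets
import cv2,numpy as np
o=monitor.get_obs(); print(o['t'],o['tcp_pos'],np.round(o['eef_rot'],3).tolist(),o['finger_gap'])
for c in ['top','side']:
    im,d=eyes.grab_frame(c); cv2.imwrite(f'pics/{c}0.png',im[:,:,::-1])
    for n in ['seal_face','tray_front','keeper','lever_end','hook_bar','bail_tab','jig','tray','lever','bail','stop_block']:
        r=nets.pinpoint(c,n); print(c,n,[(np.round(q['at'],3).tolist(),round(q['conf'],2)) for q in r[:2]])
print(monitor.get_obs()['t'])
E
```

```text
pics
0.0 [ 0.23143882 -0.47076574  0.22604457] [[0.897, 0.441, -0.001], [0.441, -0.897, 0.001], [0.0, -0.002, -1.0]] 1.0006277015973304
top seal_face []
top tray_front [([0.523, -0.178, 0.038], 0.76)]
top keeper [([0.485, 0.049, -0.002], 0.17)]
top lever_end [([0.487, 0.056, 0.114], 0.61)]
top hook_bar [([0.487, 0.068, 0.151], 0.76)]
top bail_tab [([0.483, 0.069, 0.168], 0.71)]
top jig [([0.485, 0.05, -0.001], 0.92)]
top tray [([0.494, -0.002, 0.001], 0.72)]
top lever [([0.476, 0.098, 0.051], 0.68), ([0.653, 0.202, 0.002], 0.46)]
top bail [([0.487, 0.095, 0.073], 0.49), ([0.49, 0.052, 0.033], 0.23)]
top stop_block [([0.474, 0.139, 0.038], 0.47), ([0.484, 0.094, 0.074], 0.29)]
side seal_face [([0.488, 0.054, 0.028], 0.87), ([0.485, 0.066, 0.165], 0.25)]
side tray_front [([0.521, -0.179, 0.039], 0.88), ([0.396, 0.241, -0.0], 0.57)]
side keeper [([0.496, -0.023, 0.07], 0.8), ([0.49, 0.049, 0.0], 0.36)]
side lever_end [([0.487, 0.059, 0.112], 0.64)]
side hook_bar [([0.486, 0.071, 0.151], 0.56)]
side bail_tab [([0.484, 0.068, 0.166], 0.98)]
side jig [([0.486, 0.049, 0.005], 0.65)]
side tray [([0.495, -0.001, -0.001], 0.74)]
side lever [([0.477, 0.098, 0.056], 0.91)]
side bail [([0.482, 0.096, 0.078], 0.83)]
side stop_block [([0.472, 0.136, 0.036], 0.48)]
1.2
```

View pics/top0.png

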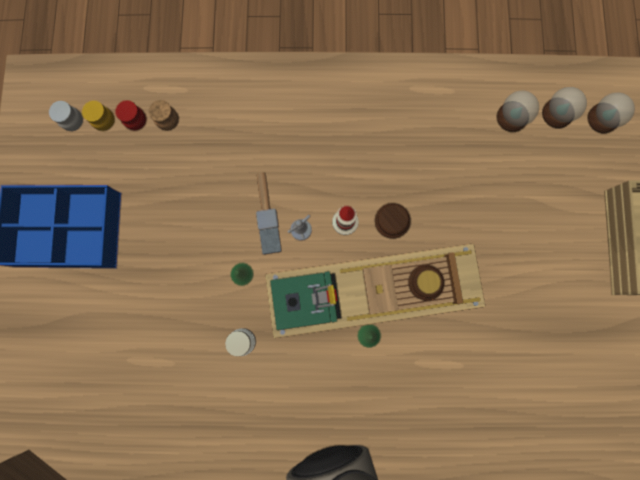

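View pics/side0.png

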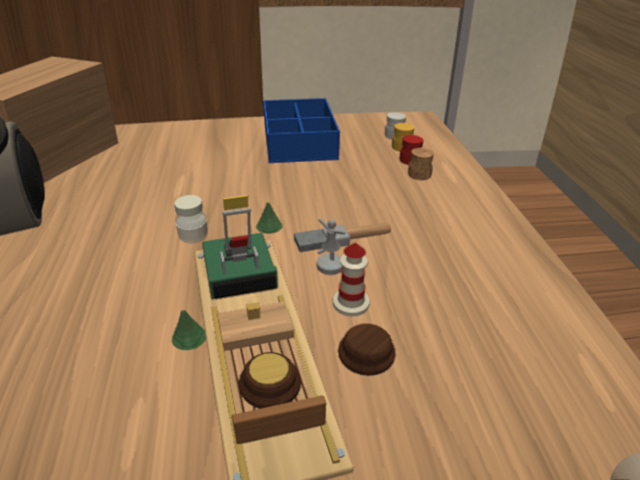

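```bash
python3 - <<'E'
import numpy as np
# fit jig yaw + origin from points with known y=0
o=np.array([.4855,.050])
pts={'tf':(.522,-.1785),'keeper':(.496,-.023),'lever':(.4768,.098),'stop':(.473,.1375),'tray':(.4945,-.0015),'jig':tuple(o)}
P=np.array(list(pts.values())); c=P.mean(0); u=np.linalg.svd(P-c)[2][0]; u*=np.sign(u[1])
print('dir',u,np.degrees(np.arctan2(u[1],u[0])))
n=np.array([-u[1],u[0]])
for k,p in pts.items(): print(k,((np.array(p)-o)@u)*1e3,((np.array(p)-c)@n)*1e3)
R=np.array([[.897,.441],[.441,-.897]])
print('jig x in tool',R.T@u,'jig y in tool',R.T@n)
from cell import eyes
for cc in('top','side'):
    m=eyes.camera_model(cc); import cv2; Rm=cv2.Rodrigues(np.array(m['rvec'],float))[0]; print(cc,-Rm.T@np.array(m['tvec']).ravel())
E
```

```text
dir [-0.15579004  0.98779019] 98.9626191185096
tf -231.39639533710897 -0.374522778550118
keeper -73.7444794321768 1.082670243731943
lever 48.769302569926005 1.1976465075014038
stop 88.37901729501505 -1.2024575312987766
tray -52.2733052527867 -0.7851304304010496
jig 0.0 0.08179398901671128
jig x in tool [ 0.2958718  -0.95475121] jig y in tool [-0.95475121 -0.2958718 ]
top [0.46144696 0.07564625 1.01646396]
side [ 0.51585481 -0.48321878  0.491794  ]
```

The pictures show the jig at about 99° yaw, with the tray about 52 mm out (front panel at top-view pixel 455,278). The bail stands up (side view 237,205) and the red lever tip is at 238,242. The lighthouse and skater stand on the far side. Lever lean works out to about 0.52 rad and bail to about 1.28 rad, both as the text expects.

Next I go in front of the tray, fingers shut and tool x along jig x.

```bash
python3 -m pendant '[[-1,[0.948,-0.255,0],-0.404],[-1,[0.948,-0.255,0],-0.404],[-1,[0.948,-0.255,0],-0.404],[-1,[0.948,-0.255,0],-0.404],[-1,[0.948,-0.255,0],-0.404],[-1,[0.948,-0.255,0],-0.404],[-1,[0.948,-0.255,0],-0.404],[-1,[0.948,-0.255,0.46],-0.404],[-1,[0.948,-0.255,0.46],-0.404],[-1,[0.948,-0.255,0.46],-0.404]]' 10
cat > h.py <<'E'
from cell import monitor, eyes, manip, nets
import cv2,numpy as np
O=np.array([.4855,.050]);U=np.array([-.1558,.9878]);N=np.array([-.9878,-.1558])
def J(p): p=np.array(p); d=p[:2]-O; return np.round([d@U*1e3,d@N*1e3,p[2]*1e3],1).tolist()
def st():
    o=monitor.get_obs(); f=o['contact_force']; print('t',round(o['t'],2),'tcp jig',J(o['tcp_pos']),'F jig',np.round([f[:2]@U,f[:2]@N,f[2]],2),'yaw err',np.round(o['eef_rot'][:2,0]@N,3)); return o
def pts(*names,cams=('top','side')):
    for c in cams:
        eyes.grab_frame(c)
        for n in names: print(c,n,[(J(q['at']),round(q['conf'],2)) for q in nets.pinpoint(c,n)[:2]])
E
python3 -c "
from h import *
st()"
```

```text
t: 2.45
tcp_pos: [0.5269, -0.2122, 0.041]
eef_rot: [[-0.155, 0.988, 0.001], [0.988, 0.155, -0.0], [-0.0, 0.0, -1.0]]
contact_force: [0.9, 0.5, -0.0]
finger_gap: 0.009
gripper_force: 0.0
t 2.45 tcp jig [-265.4, -0.1, 41.0] F jig [ 0.31 -0.96 -0.02] yaw err -0.001
```

```bash
python3 -m pendant '[[-1,[0.035,0,0],0],[-1,[0.045,0,0],0],[-1,[0.055,0,0],0],[-1,[0.068,0,0],0],[-1,[0.08,0,0],0],[-1,[0.093,0,0],0],[-1,[0.106,0,0],0],[-1,[0.12,0,0],0],[-1,[0.135,0,0],0],[-1,[0.15,0,0],0]]'
python3 -c "
from h import *
st()"
python3 -m pendant '[[-1,[0.01,0,0],0],[-1,[0.018,0,0],0],[-1,[0.025,0,0],0],[-1,[0.03,0,0],0],[-1,[0.033,0,0],0]]'
python3 -c "
from h import *
st();pts('tray_front','keeper',cams=('side',))"
```

```text
t: 3.7
tcp_pos: [0.5176, -0.1527, 0.0426]
eef_rot: [[-0.155, 0.988, -0.0], [0.988, 0.155, -0.0], [-0.0, -0.0, -1.0]]
contact_force: [0.5, -1.3, 0.4]
finger_gap: 0.006
gripper_force: 0.6
t 3.7 tcp jig [-205.2, -0.1, 42.6] F jig [-1.33 -0.35  0.38] yaw err -0.001
t: 4.32
tcp_pos: [0.5156, -0.14, 0.0427]
eef_rot: [[-0.155, 0.988, -0.0], [0.988, 0.155, -0.0], [-0.0, -0.0, -1.0]]
contact_force: [0.7, -0.7, -0.3]
finger_gap: 0.006
gripper_force: 0.5
t 4.33 tcp jig [-192.3, -0.1, 42.7] F jig [-0.79 -0.6  -0.34] yaw err -0.001
side tray_front [([-180.2, 0.4, 39.3], 0.95), ([-134.3, -136.1, 1.0], 0.64)]
side keeper []
```

```bash
python3 -m pendant '[[-1,[0.004,0,0],0],[-1,[0.008,0,0],0],[-1,[0.01,0,0],0],[-1,[0.01,0,0],0]]'
python3 -c "
from h import *
st()"
```

```text
t: 4.97
tcp_pos: [0.5149, -0.1359, 0.0427]
eef_rot: [[-0.155, 0.988, -0.0], [0.988, 0.155, 0.0], [0.0, -0.0, -1.0]]
contact_force: [-0.2, -0.2, 0.5]
finger_gap: 0.002
gripper_force: 0.0
t 4.97 tcp jig [-188.3, -0.1, 42.7] F jig [-0.15  0.18  0.47] yaw err -0.001
```

```bash
python3 -m pendant '[[-1,[0.004,0,0],0],[-1,[0.008,0,0],0],[-1,[0.011,0,0],0],[-1,[0.011,0,0],0]]'
python3 -c "
from h import *
st()"
```

```text
t: 5.48
tcp_pos: [0.5145, -0.1329, 0.0428]
eef_rot: [[-0.155, 0.988, 0.001], [0.988, 0.155, -0.002], [-0.002, 0.0, -1.0]]
contact_force: [0.1, -7.4, -1.8]
finger_gap: 0.004
gripper_force: 3.4
t 5.47 tcp jig [-185.2, -0.2, 42.8] F jig [-7.32  1.06 -1.8 ] yaw err -0.001
```

```bash
python3 -m pendant '[[-1,[-0.06,0,0],0],[-1,[-0.06,0,-0.15],0],[-1,[-0.06,0,-0.3],0],[-1,[0.04,0,-0.45],0],[-1,[0.2,0,-0.5],0],[-1,[0.35,0,-0.5],0],[-1,[0.5,0,-0.5],0],[-1,[0.6,0,-0.5],0],[-1,[0.6,0,-0.4],0],[-1,[0.6,0,-0.3],0]]'
python3 -c "
from h import *
st();pts('tray_front','keeper','lever_end','bail_tab','hook_bar','lever')"
```

```text
t: 6.72
tcp_pos: [0.477, 0.1067, 0.1622]
eef_rot: [[-0.157, 0.988, 0.002], [0.988, 0.157, 0.001], [0.0, 0.002, -1.0]]
contact_force: [0.6, -0.2, 0.1]
finger_gap: 0.004
gripper_force: 0.0
t 6.72 tcp jig [57.3, -0.4, 162.2] F jig [-0.31 -0.61  0.15] yaw err 0.001
top tray_front [([-180.0, -1.0, 34.5], 0.73)]
top keeper [([-24.0, -4.8, 68.2], 0.83)]
top lever_end [([-46.0, 83.1, -2.8], 0.17)]
top bail_tab []
top hook_bar []
top lever [([-23.7, -5.7, 65.4], 0.54)]
side tray_front [([-181.9, -1.4, 36.1], 0.91)]
side keeper [([-17.0, -2.2, 72.3], 0.9), ([122.9, -196.5, -0.2], 0.75)]
side lever_end [([5.7, -0.1, 115.9], 0.68), ([121.5, -193.6, 0.6], 0.19)]
side bail_tab [([19.5, -2.2, 164.2], 0.87)]
side hook_bar [([19.0, -4.4, 152.1], 0.96)]
side lever [([52.7, -0.4, 57.4], 0.77), ([-133.5, -135.1, 0.3], 0.41)]
```

```bash
python3 -m pendant '[[-1,[-0.06,0,0],0],[-1,[-0.08,0,0],0],[-1,[-0.095,0,0.003],0],[-1,[-0.11,0,0.006],0],[-1,[-0.125,0,0.01],0],[-1,[-0.14,0,0.015],0],[-1,[-0.155,0,0.02],0],[-1,[-0.17,0,0.028],0],[-1,[-0.185,0,0.036],0],[-1,[-0.2,0,0.045],0]]'
python3 -c "
from h import *
st();pts('bail_tab','hook_bar','bail','lever_end',cams=('side',))"
```

```text
t: 8.68
tcp_pos: [0.4896, 0.0259, 0.1444]
eef_rot: [[-0.155, 0.988, -0.0], [0.988, 0.155, -0.0], [-0.0, -0.0, -1.0]]
contact_force: [-0.5, 0.7, -0.4]
finger_gap: 0.002
gripper_force: 0.0
t 8.68 tcp jig [-24.5, -0.3, 144.4] F jig [ 0.73  0.36 -0.41] yaw err -0.001
side bail_tab [([-32.6, -0.3, 138.0], 0.61), ([59.6, -145.2, 0.7], 0.32)]
side hook_bar [([-22.2, -3.5, 120.0], 0.71), ([58.3, -146.1, -1.2], 0.37)]
side bail [([47.1, -5.2, 75.1], 0.65)]
side lever_end [([7.5, -2.2, 119.1], 0.82)]
```

```bash
python3 -m pendant '[[-1,[0,0,0],0],[-1,[0,0,0],0],[-1,[0,0,0],0],[-1,[0,0,0],0],[-1,[0,0,0],0],[-1,[0,0,0],0],[-1,[0,0,0],0],[-1,[0,0,0],0]]'
python3 -c "
from h import *
st();pts('bail_tab','hook_bar','keeper','lever_end',cams=('side',))
im,d=eyes.grab_frame('side');cv2.imwrite('pics/s2.png',cv2.resize(im[180:400,150:350,::-1],None,fx=2.7,fy=2.7))"
```

```text
t: 9.93
tcp_pos: [0.4896, 0.0263, 0.1447]
eef_rot: [[-0.155, 0.988, 0.0], [0.988, 0.155, -0.0], [-0.0, 0.0, -1.0]]
contact_force: [-0.1, 0.5, 0.1]
finger_gap: 0.005
gripper_force: 0.0
t 9.93 tcp jig [-24.1, -0.3, 144.7] F jig [0.54 0.06 0.1 ] yaw err -0.001
side bail_tab [([-50.6, -0.1, 48.8], 0.75)]
side hook_bar [([-32.6, -2.7, 47.4], 0.8)]
side keeper [([-17.4, -0.3, 70.9], 0.77)]
side lever_end [([8.2, -3.0, 115.0], 0.63)]
```

View pics/s2.png

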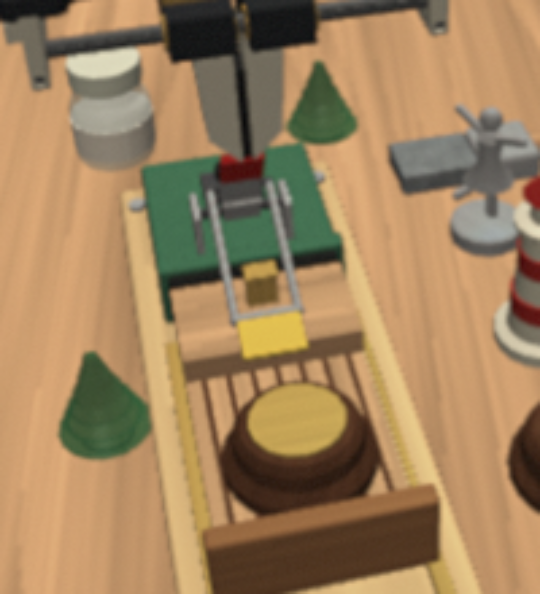

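The side crop shows the loop lying round the keeper (post at 262,283), with the hook bar at 265,315 resting on the block in front of it. Measured height is about 48 mm, which is below the lip. Next is the lever.

```bash
python3 -m pendant '[[-1,[0,0,0.095],0],[-1,[0.03,0,0.095],0],[-1,[0.048,0,0.095],0],[-1,[0.055,0,0.095],0],[-1,[0.062,0,0.093],0],[-1,[0.07,0,0.09],0],[-1,[0.08,0,0.087],0],[-1,[0.093,0,0.083],0],[-1,[0.106,0,0.08],0],[-1,[0.12,0,0.078],0]]'
python3 -c "
from h import *
st();pts('lever_end','hook_bar',cams=('side',))"
```

```text
t: 11.48
tcp_pos: [0.482, 0.0743, 0.1135]
eef_rot: [[-0.155, 0.988, -0.0], [0.988, 0.155, 0.0], [0.0, -0.0, -1.0]]
contact_force: [1.7, -2.6, 2.2]
finger_gap: 0.007
gripper_force: 1.3
t 11.47 tcp jig [24.5, -0.3, 113.5] F jig [-2.85 -1.26  2.18] yaw err -0.001
side lever_end []
side hook_bar [([-26.2, -3.0, 51.7], 0.57)]
```

```bash
python3 -m pendant '[[-1,[0.014,0,-0.004],0],[-1,[0.029,0,-0.006],0],[-1,[0.044,0,-0.006],0],[-1,[0.059,0,-0.004],0],[-1,[0.074,0,0],0],[-1,[0.089,0,0.006],0],[-1,[0.104,0,0.0125],0],[-1,[0.118,0,0.0225],0]]'
python3 -c "
from h import *
st();pts('lever_end','hook_bar','tray_front',cams=('side',))"
```

```text
t: 12.62
tcp_pos: [0.4749, 0.1209, 0.1045]
eef_rot: [[-0.155, 0.988, 0.0], [0.988, 0.155, 0.0], [0.0, 0.0, -1.0]]
contact_force: [-1.2, -1.4, 2.8]
finger_gap: 0.007
gripper_force: 1.8
t 12.62 tcp jig [71.7, -0.5, 104.5] F jig [-1.22  1.45  2.79] yaw err -0.001
side lever_end []
side hook_bar [([-18.2, -3.1, 50.2], 0.59)]
side tray_front [([-173.1, 0.8, 35.4], 0.83)]
```

```bash
python3 -m pendant '[[-1,[0.012,0,0.01],0],[-1,[0.023,0,0.02],0],[-1,[0.033,0,0.031],0],[-1,[0.042,0,0.043],0],[-1,[0.047,0,0.053],0],[-1,[0.05,0,0.06],0],[-1,[0.05,0,0.06],0]]'
python3 -c "
from h import *
st()"
python3 -m pendant '[[-1,[0.003,0,0.004],0],[-1,[0.006,0,0.008],0],[-1,[0.006,0,0.008],0]]'
python3 -c "
from h import *
st()"
```

```text
t: 13.7
tcp_pos: [0.4716, 0.1403, 0.0802]
eef_rot: [[-0.155, 0.988, -0.0], [0.988, 0.155, 0.0], [0.0, -0.0, -1.0]]
contact_force: [-0.3, -0.1, 0.9]
finger_gap: 0.002
gripper_force: 0.1
t 13.7 tcp jig [91.3, -0.4, 80.2] F jig [-0.1   0.32  0.95] yaw err -0.001
t: 14.08
tcp_pos: [0.4713, 0.1425, 0.0772]
eef_rot: [[-0.155, 0.988, -0.0], [0.988, 0.155, -0.0], [-0.0, -0.0, -1.0]]
contact_force: [0.8, -0.7, 0.6]
finger_gap: 0.006
gripper_force: 0.4
t 14.07 tcp jig [93.6, -0.4, 77.2] F jig [-0.84 -0.66  0.61] yaw err -0.001
```

```bash
python3 -m pendant '[[-1,[0.003,0,0.004],0],[-1,[0.005,0,0.008],0],[-1,[0.007,0,0.012],0],[-1,[0.007,0,0.012],0]]'
python3 -c "
from h import *
st()"
python3 -m pendant '[[-1,[0.001,0,0.004],0],[-1,[0.002,0,0.008],0],[-1,[0.002,0,0.008],0]]'
python3 -c "
from h import *
st();pts('lever_end','lever','hook_bar','tray_front','stop_block')
for c in('top','side'):
  im,d=eyes.grab_frame(c);s=im[180:400,150:350] if c=='side' else im[220:360,230:430]
  cv2.imwrite(f'pics/{c}3.png',cv2.resize(s[:,:,::-1],None,fx=2.7,fy=2.7))"
```

```text
t: 14.58
tcp_pos: [0.4709, 0.1454, 0.0723]
eef_rot: [[-0.155, 0.988, -0.0], [0.988, 0.155, 0.0], [0.0, -0.0, -1.0]]
contact_force: [0.6, -0.5, 1.7]
finger_gap: 0.007
gripper_force: 0.2
t 14.57 tcp jig [96.5, -0.4, 72.3] F jig [-0.55 -0.54  1.68] yaw err -0.001
t: 14.95
tcp_pos: [0.4708, 0.1461, 0.0692]
eef_rot: [[-0.155, 0.988, -0.0], [0.988, 0.155, -0.0], [-0.0, -0.0, -1.0]]
contact_force: [-0.1, -0.2, 0.2]
finger_gap: 0.007
gripper_force: 0.2
t 14.95 tcp jig [97.2, -0.4, 69.2] F jig [-0.18  0.13  0.24] yaw err -0.001
top lever_end []
top lever []
top hook_bar [([-18.4, -3.2, 52.1], 0.6)]
top tray_front [([-173.6, -0.7, 36.1], 0.84)]
top stop_block []
side lever_end [([116.4, -1.6, 72.6], 0.73), ([124.4, -194.9, -0.1], 0.48)]
side lever [([51.5, -1.4, 55.7], 0.55), ([59.1, -147.7, -2.4], 0.28)]
side hook_bar [([-17.2, -5.0, 52.5], 0.59)]
side tray_front [([-173.2, -1.5, 35.7], 0.76)]
side stop_block []
```

View pics/side3.png

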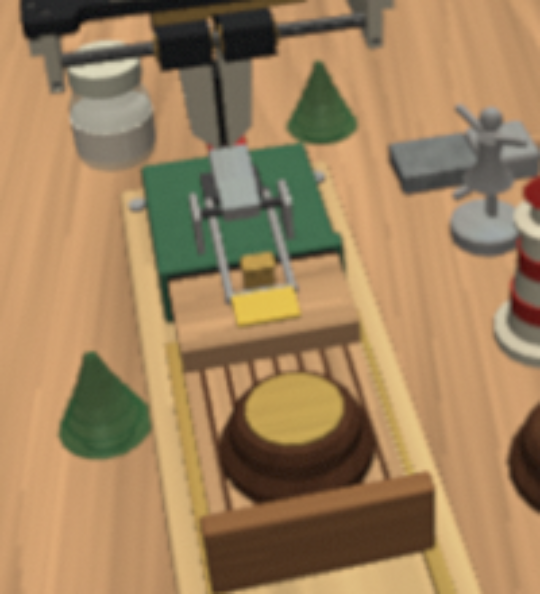

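```bash
for i in 1; do python3 -m pendant '[[-1,[0.001,0,0.004],0],[-1,[0.001,0,0.006],0],[-1,[0.001,0,0.006],0]]' >/dev/null; done
python3 -c "
from h import *
st()"
python3 -m pendant '[[-1,[0.001,0,0.003],0],[-1,[0.001,0,0.005],0],[-1,[0.001,0,0.005],0]]' >/dev/null
python3 -c "
from h import *
st()"
```

```text
t 16.02 tcp jig [97.6, -0.5, 66.8] F jig [0.35 0.03 0.74] yaw err -0.001
t 16.4 tcp jig [98.0, -0.5, 64.8] F jig [0.   0.4  0.48] yaw err -0.001
```

```bash
python3 -m pendant '[[-1,[0.001,0,0.003],0],[-1,[0.001,0,0.005],0],[-1,[0.001,0,0.005],0]]' >/dev/null
python3 -c "
from h import *
st()"
python3 -m pendant '[[-1,[0,0,0.003],0],[-1,[0,0,0.005],0],[-1,[0,0,0.005],0]]' >/dev/null
python3 -c "
from h import *
st();pts('lever_end',cams=('side',))"
```

```text
t 16.77 tcp jig [98.4, -0.5, 62.8] F jig [-0.42  0.07 -0.09] yaw err -0.001
t 17.15 tcp jig [98.4, -0.5, 60.8] F jig [0.21 1.02 0.33] yaw err -0.001
side lever_end [([117.6, -1.4, 60.7], 0.87)]
```

```bash
python3 -m pendant '[[-1,[0,0,0.003],0],[-1,[0,0,0.005],0],[-1,[0,0,0.005],0]]' >/dev/null
python3 -c "
from h import *
st()"
python3 -m pendant '[[-1,[0,0,0.002],0],[-1,[0,0,0.004],0],[-1,[0,0,0.004],0]]' >/dev/null
python3 -c "
from h import *
st()"
```

```text
t 17.62 tcp jig [98.3, -0.4, 58.8] F jig [-0.84  0.01  0.82] yaw err -0.001
t 18.0 tcp jig [98.4, -0.5, 57.9] F jig [-0.42  2.56  7.87] yaw err -0.001
```

```bash
python3 -m pendant '[[-1,[0,0,0.001],0],[-1,[0,0,0.002],0],[-1,[0,0,0.002],0]]' >/dev/null
python3 -c "
from h import *
st()"
```

```text
t 18.38 tcp jig [98.4, -0.5, 57.6] F jig [ 0.64  3.47 12.41] yaw err -0.001
```

```bash
python3 -m pendant '[[-1,[0,0,-0.02],0],[-1,[0,0,-0.12],0],[-1,[0,0,-0.25],0],[-1,[0,0,-0.4],0],[-1,[0.1,0.05,-0.45],0],[-1,[0.25,0.1,-0.45],0],[-1,[0.35,0.1,-0.45],0],[-1,[0.35,0.1,-0.45],0]]' >/dev/null
python3 -c "
from h import *
st();pts('lever_end','hook_bar','tray_front','keeper')
for c in('top','side'):
  im,d=eyes.grab_frame(c);s=im[180:400,150:400] if c=='side' else im[150:370,210:470]
  cv2.imwrite(f'pics/{c}4.png',cv2.resize(s[:,:,::-1],None,fx=2.7,fy=2.7))"
```

```text
t 19.38 tcp jig [240.8, -40.2, 236.0] F jig [-0.96  0.49  0.06] yaw err 0.003
top lever_end [([114.8, -5.3, 57.0], 0.63)]
top hook_bar [([-19.6, -0.9, 50.9], 0.86)]
top tray_front [([-173.6, 0.2, 36.0], 0.94), ([125.4, -192.7, 3.3], 0.5)]
top keeper [([-18.8, -4.0, 69.3], 0.56), ([-21.1, -2.8, 48.6], 0.19)]
side lever_end [([117.4, -3.4, 56.4], 0.77)]
side hook_bar [([-17.6, 0.2, 51.5], 0.88)]
side tray_front [([-173.2, -0.6, 37.2], 0.66), ([123.0, -195.4, 1.8], 0.21)]
side keeper [([-12.7, 1.8, 69.2], 0.85)]
```

View pics/side4.png

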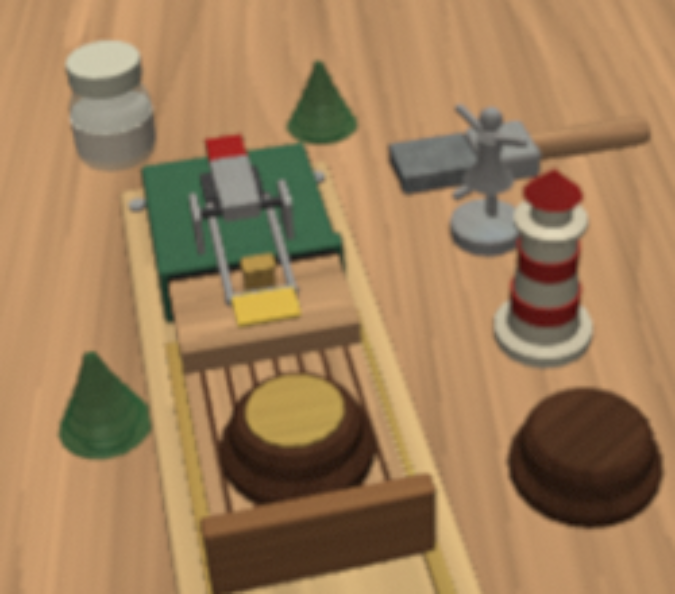

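View pics/top4.png

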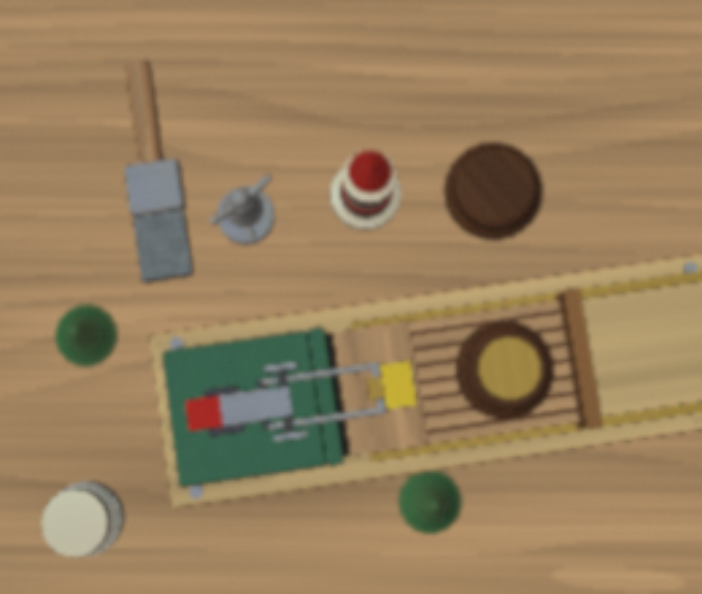

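Both final views show the lever flat with its red end down (top crop 204,413), the loop caught on the keeper (375,388), and the tray drawn about 5 mm into the seal. The bystanders stand where they were and the arm is clear, so I'm handing in.

```bash
python3 -c "
from cell import manip
print(manip.job_done())"
```

```text
the job is handed in; nothing more can be done
None
```

The jig is shut and handed in after about 20 s: the tray sits about 5 mm into its seal, the loop is caught under the keeper, and the lever was pressed onto its stop at about 12 N, the highest force I read (limit 25 N). The bystanders stand where they were, and the arm is clear.

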